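# Show an amber bead in the ultraviolet viewing cabinet

## Task

At the prayer bead repair corner a customer wants to see the amber bead glow. Turn the lamp selector on the viewing cabinet to the violet mark, then take the fork that carries the amber bead out of the rack, lower it upright through the slot in the cabinet's roof until the bead is level with the middle of the viewing window, and keep holding it there. Finish while still gripping the fork, with the fork hanging from the gripper and not wedged against the slot's sides, and leave the other two forks and the things on the counter where they are.

Things in the scene. Friction and masses are not known exactly. Their poses are not given: they have to be found in the camera images.
- cabinet: dark blue-grey ultraviolet viewing cabinet, fixed, 180 (x) x 240 (y) x 150 mm high; origin under its centre. Its +x side, facing away from the robot at yaw 0, has the closed glass viewing window (70 mm high, middle 90 mm up). On the roof: black slot collar, 48 x 62 mm, 15 mm high, at x 0, y -40 mm; selector knob at x 0, y +75 mm. Inner floor 10 mm up
- slot (a point): centre of the slot's mouth on top of the collar, 165 mm above the counter; axes as the cabinet's. The slot is 16 mm wide (x), 30 mm long (y), straight down, 25 mm deep including a 5 mm 45-degree lead-in all round its mouth; below it is free space down to the cabinet's floor
- view (a point): point straight below the slot's centre, 75 mm below the collar's top, 90 mm above the counter, level with the middle of the viewing window: where the bead must hang; axes as the cabinet's
- selector (a joint): lamp selector angle (rad), grows clockwise seen from above. Four click positions, each with a coloured dot on the dial: 0 black (off), 0.628 white, 1.257 violet (long-wave ultraviolet), 1.885 blue (last). When let go it is pulled into the nearest click position; passing from one to the next takes about 0.07 N m
- selector_grip (a point): centre of the top of the selector's black bar grip, 183 mm above the counter, on the knob's axis. Bar 40 mm long (point x), 12 mm wide (point y), standing 23 mm above a round skirt of 21 mm radius; a white pointer line marks its +x end. The axes turn with the knob: +x is 0.942 rad anticlockwise of the cabinet's x at off, 0.314 rad clockwise of it at violet
- rack: fixed beech rack, 70 (x) x 180 (y) x 70 mm high, origin under its centre; a base 10 mm thick and a top plate at height 60 to 70 mm with three slots (17 x 31 mm) in a row along y, 52 mm apart; each holds one upright bead fork standing on the base
- fork_amber: aluminium bead fork, 14 mm thick (x), 28 mm wide (y), 140 mm long (z up), 0.08 to 0.15 kg, origin at its lower end; stands in one of the rack's slots, lower end 10 mm above the counter, axes as the rack's. Two tines at the lower end hold a 14 mm honey-amber bead; amber cap on top. Gripped across the 14 mm about 115 mm above its lower end, the fingers clear the collar when the bead is in place
- bead_amber (a point): centre of the amber bead, on the fork's axis, 14 mm above the fork's lower end
- fork_red: the same fork with a dark red bead and cap; stays in the rack
- fork_turquoise: the same fork with a turquoise bead and cap; stays in the rack
- bowl: glazed green bowl, 100 mm across, 45 mm high, loose on the counter; origin under its centre; leave alone
- onyx_tray: black onyx bead tray, 90 x 130 x 16 mm, loose on the counter; origin under its centre; leave alone
- awl: horn-handled awl lying on the counter, about 138 mm long along its x (tip to +x), 25 mm thick; leave alone

How it is judged (in metres and radians):
On the way, in this order (a step that is already met when the one before it is completed fails the run):
1. the selector stands at the violet mark and the amber fork is still in the rack (value of joint selector between 1.08 and 1.43 rad and distance of fork_amber from where it was at the start of the episode below 0.03 m), for 0.3 s.
2. the amber fork is held in the fingers, clear above the rack (height (world z) of fork_amber above 0.08 m and contact force between fork_amber and the fingers above 1 N), for 0.2 s.
At the end, for the whole second after the job is handed in: The selector is within 0.17 rad of the violet mark; the amber fork is gripped and still, within 0.07 rad of upright in the slot, its bead within 12 mm of the height of the window's middle and within 7 mm of the slot's axis, touching the cabinet with less than 10 N (value of joint selector between 1.08 and 1.43 rad and z of bead_amber in the frame of view between -0.012 and 0.012 m and horizontal distance between bead_amber and view below 0.007 m and angle between fork_amber's own z axis and vertical below 0.07 rad and angle between the y axis of fork_amber and the y axis of slot, either way round below 0.2 rad and contact force between fork_amber and the fingers above 1 N and contact force between fork_amber and cabinet below 10 N and linear speed of fork_amber below 0.02 m/s); the arm keeps its last pose, push and grip.
It fails at once if another fork is moved (distance of any of fork_red, fork_turquoise from where it was at the start of the episode above 0.015 m).
It fails at once if bowl, tray or awl is moved (distance of any of bowl, onyx_tray, awl from where it was at the start of the episode above 0.02 m).
It also fails if it takes over 67 s, if anything falls off the work surface, if the arm or the gripper's body presses on something with over 40 N, if the wrist force passes 120 N, or if a joint passes its speed limit or range.

## Robot

A 6-joint arm with a two-finger parallel gripper is mounted at the origin on the work surface. World frame = base frame: x ahead of the robot, y to its left, z up, the work surface at z = 0. Lengths are in m, angles in degrees, forces in N, time in s.
With the tool pointing down it reaches from about 0.35 to 0.95 m from the base axis. Payload 17.4 kg.
Tool frame: the origin (TCP) lies on the mounting face of the last link; the fingertips stand 186 mm ahead of it and the grasp point (between the pads) lies 167 mm ahead of it; z points along the fingers, y is the line along which they close (so a half turn about z gives the same grasp; the last joint's range is limited). The gripper opens to 93 mm and grips with 3 to 60 N. Pads are 15 mm wide; open, the fingers measure 128 mm over their backs; the gripper's body (75 mm by 188 mm) begins 65 mm behind the grasp point.
Start: joints at [-74.817, 6.646, 82.598, -0, 90.757, -2.166], TCP at [0.201, -0.644, 0.405] pointing down, gripper open.
Joint ranges: [-162.19, 162.19], [-47.58, 125.68], [4.15, 143.07], [-65.23, 245.23], [0.69, 171.88], [-170.13, 170.13]. Speed limits (degrees/s): [108.29, 108.29, 127.2, 180, 180, 180].

## Interface

Orientations are given as [roll, pitch, yaw] about the fixed x, y, z axes, in that order (R = Rz(yaw) Ry(pitch) Rx(roll)).
In Python, from station import bot, imaging, observe gives the robot as it stands (bot), with the cameras (imaging) and the readings as plain functions.
- The arm moves only by the shell command python3 inch.py [FORCE], which reads ROWS from standard input. ROWS is a JSON list that holds a single list of rows (three levels of brackets), with 1 to 5 rows, each of 5 numbers: dx, dy, dz in m, then a turn about the tool's z in degrees, then the finger opening in m; each row shifts and turns the commanded pose from where the row before left it, along the tool's axes as they then stand; what a row does not reach is not made up. A row lasts 1/12 s, in which the tool goes at most 0.0417 m and 7.16 degrees, less where a joint would pass 70% of its speed; a pose out of reach is approached as far as the arm can. The fingers move at their own pace and stop on an object; FORCE is the grip in N (left out, the last holds). Time passes only in rows, so rows that do not move let the fingers close. It prints the time, the measured TCP pose, the force, the opening and the grip force at its end. Input that does not fit is refused with a message, and nothing moves.
- observe(): the state, without advancing time (a new reading comes with each control period).
- imaging.read_camera(name): name is "scene" or "side" or "wrist"; returns the picture (420x560x3 uint8, red, green, blue); there is no depth.
- imaging.camera_params(name): a dict with "intrinsics" (3x3 intrinsics, pixels), "extrinsics" (4x4, takes a point from world to camera coordinates). Camera axes: x right, y down, z forward; pixel columns grow to the right and rows downward; lengths in m; the calibration is good to about 2 mm. A picture is of the moment at which its call begins: read the wrist's pose just before it. camera_params takes no time and is no camera call; for the wrist camera it gives the pose at the moment of the call.
- bot.job_done(): hands the job in; it is judged then, once.
The state is a dict: "time": time; "joint_positions": joint angles; "joint_vel": joint speeds; "joint_torque": joint torques, N m; "tool_pos": TCP position; "ee_rot": TCP orientation; "wrist_force": force on the tool from outside, world axes, zero at the start; "moment": the same for the moment, N m; "finger_gap": finger opening in m; "gripper_force": force on a finger pad.
Only numpy, scipy, OpenCV 4.12 (cv2) and the standard library are available. Lean on these libraries where they do the work, as an engineer would, in place of code of your own. Each camera call takes 0.05 s, during which the arm holds its last target. There are 200 camera calls.

## Working session

There is one attempt and no reset: what is moved stays moved. The work goes in short steps, Python scripts to look and compute and a shell command to move; the robot and the scene stay as the last step left them, time stands still between calls to the robot, and variables do not carry over. Pictures are saved under pics/ and viewed, at most 10 in all, crops included, and the job is handed in when it is done.

```bash
ls; mkdir -p pics; python3 - <<'E'
from station import bot, imaging, observe
import cv2,numpy as np
o=observe(); print(o['time'],o['tool_pos'],o['ee_rot'],o['finger_gap'])
for n in ['scene','side','wrist']:
    p=imaging.camera_params(n); print(n,np.round(p['intrinsics'],1).tolist(),np.round(p['extrinsics'],4).tolist())
    cv2.imwrite(f'pics/{n}0.png',imaging.read_camera(n)[:,:,::-1])
E
```

```text
inch.py
pics
station.py
0.0 [ 0.20128569 -0.64428596  0.4040245 ] [-1.79933051e+02 -2.05253383e-03  1.73515274e+01] 0.09304360004030492
scene [[457.8, 0.0, 286.2], [0.0, 457.8, 207.5], [0.0, 0.0, 1.0]] [[-0.3912, 0.9201, -0.0166, 0.2758], [0.7224, 0.2959, -0.625, -0.3357], [-0.5702, -0.2565, -0.7805, 1.7813], [0.0, 0.0, 0.0, 1.0]]
side [[509.2, 0.0, 289.5], [0.0, 509.2, 213.3], [0.0, 0.0, 1.0]] [[-0.7378, -0.675, 0.0047, 0.4161], [-0.5112, 0.5542, -0.657, 0.4273], [0.4408, -0.4871, -0.7539, 1.1997], [0.0, 0.0, 0.0, 1.0]]
wrist [[336.4, 0.0, 276.0], [0.0, 336.4, 201.5], [0.0, 0.0, 1.0]] [[0.2978, -0.9546, -0.0008, -0.6732], [-0.9181, -0.2866, 0.2737, -0.0315], [-0.2615, -0.0808, -0.9618, 0.3914], [0.0, 0.0, 0.0, 1.0]]
```

View pics/scene0.png

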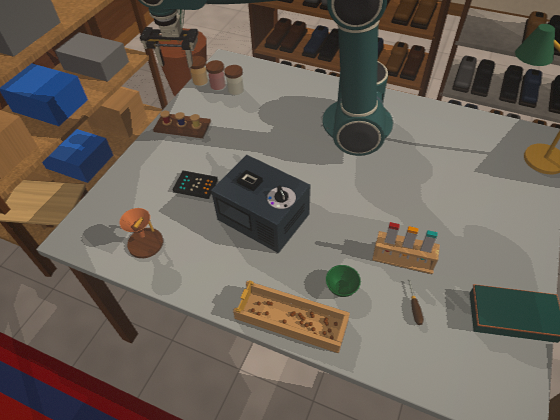

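View pics/side0.png

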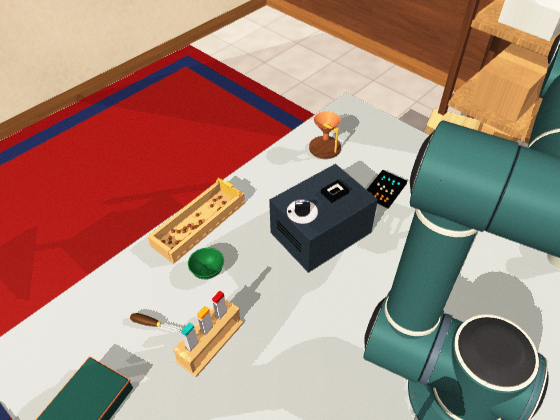

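The scene view shows the cabinet at (262,200), its slot collar at (249,180), dial at (281,196), and forks red/amber/turquoise with caps near (393,226), (412,230), (431,234). The side view shows the dial at (302,210), collar at (335,190), and caps at (188,328), (204,313), (218,297).

```bash
cat > h.py <<'E'
import cv2,numpy as np
from station import bot, imaging, observe
def cam(n):
    p=imaging.camera_params(n); return p['intrinsics'],p['extrinsics']
def ray(c,uv):
    K,E=c; R=E[:3,:3];t=E[:3,3]
    return -R.T@t, R.T@np.linalg.inv(K)@np.array([*uv,1.])
def onz(c,uv,z):
    o,d=ray(c,uv); return o+d*(z-o[2])/d[2]
def tri(c1,u1,c2,u2):
    P=[c[0]@c[1][:3] for c in (c1,c2)]
    X=cv2.triangulatePoints(P[0],P[1],np.float64(u1),np.float64(u2))[:,0]; return X[:3]/X[3]
def blobs(im,lo,hi,roi,amin=8):
    x0,y0,x1,y1=roi; h=cv2.cvtColor(im,cv2.COLOR_RGB2HSV)[y0:y1,x0:x1]
    n,l,s,c=cv2.connectedComponentsWithStats(cv2.inRange(h,np.array(lo),np.array(hi)))
    return [(int(s[i,4]),np.round(c[i]+[x0,y0],2)) for i in sorted(range(1,n),key=lambda i:-s[i,4]) if s[i,4]>=amin]
E
python3 - <<'E'
from h import *
im={n:cv2.imread(f'pics/{n}0.png')[:,:,::-1].copy() for n in('scene','side')}
C={n:cam(n) for n in im}
roi={'scene':(375,215,445,275),'side':(165,280,245,380)}
for k,lo,hi in [('red',(0,170,90),(6,255,255)),('red2',(172,170,90),(180,255,255)),('amber',(14,180,190),(26,255,255)),('turq',(80,120,80),(100,255,255))]:
    b=[blobs(im[n],lo,hi,roi[n])[:3] for n in im]; print(k,b)
    if all(b): print(tri(C['scene'],b[0][0][1],C['side'],b[1][0][1]))
droi={'scene':(255,170,310,225),'side':(275,190,330,230)}
b=[blobs(im[n],(0,0,170),(180,60,255),droi[n])[:3] for n in im]; print('dial',b)
a=cv2.resize(im['scene'][150:250,205:320],None,fx=5,fy=5,interpolation=cv2.INTER_CUBIC)
cv2.imwrite('pics/cabscene.png',a[:,:,::-1])
a=cv2.resize(im['side'][155:280,260:385],None,fx=4.8,fy=4.8,interpolation=cv2.INTER_CUBIC)
cv2.imwrite('pics/cabside.png',a[:,:,::-1])
E
```

```text
red [[(33, array([394.  , 224.67]))], [(55, array([217.44, 296.45]))]]
[0.55102562 0.26625496 0.14827528]
red2 [[], [(18, array([217.56, 298.06]))]]
amber [[(34, array([412.85, 228.68]))], [(71, array([202.37, 312.24]))]]
[0.54497986 0.31821715 0.14853611]
turq [[(51, array([431.29, 233.39]))], [(97, array([187.19, 328.77]))]]
[0.53946586 0.36871073 0.14600035]
dial [[(34, array([277.26, 205.03])), (33, array([288.  , 191.18])), (9, array([274.  , 189.56]))], [(324, array([301.93, 213.97])), (36, array([278.47, 191.53])), (23, array([299.48, 201.39]))]]
```

View pics/cabscene.png

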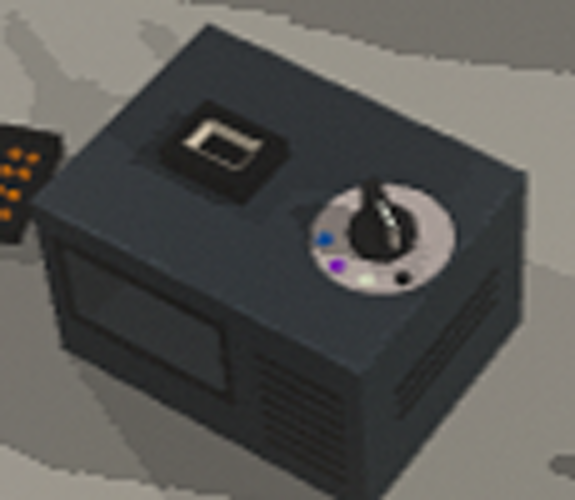

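View pics/cabside.png

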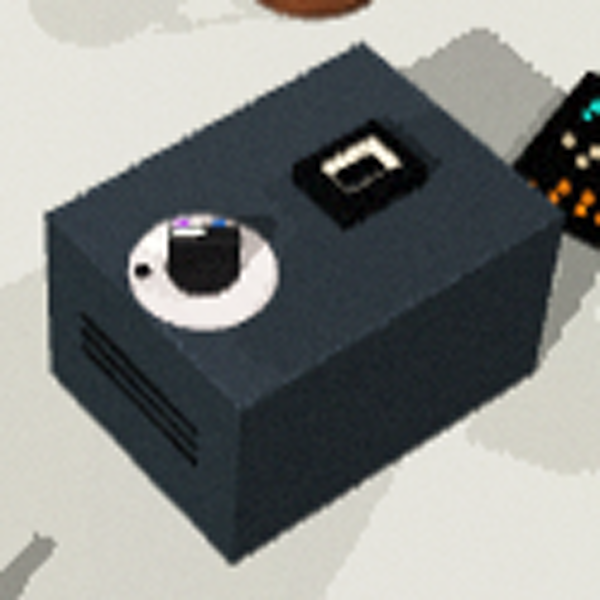

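The crops show the roof corners clearly: scene crop (208,25),(525,175),(362,377),(35,207); side crop (362,43),(565,215),(240,410),(46,213). The window faces away from the robot, and the black/white/violet/blue dots run clockwise, with the selector at off.

```bash
python3 - <<'E'
from h import *
C={n:cam(n) for n in('scene','side')}
def un(n,p):
    s,o=((5,(205,150)) if n=='scene' else (4.8,(260,155)))
    return (np.array(p)+.5)/s-.5+o
# order by cabinet: (-x,-y),(-x,+y),(+x,+y),(+x,-y)
L=np.array([[-.09,-.12],[-.09,.12],[.09,.12],[.09,-.12]])
R={'scene':[(208,25),(525,175),(362,377),(35,207)],'side':[(565,215),(240,410),(46,213),(362,43)]}
def fit(L,P):
    a=L-L.mean(0); b=P-P.mean(0)
    th=np.arctan2((a[:,0]*b[:,1]-a[:,1]*b[:,0]).sum(),(a*b).sum()); M=np.array([[np.cos(th),-np.sin(th)],[np.sin(th),np.cos(th)]])
    t=P.mean(0)-M@L.mean(0); return t,th,M,np.linalg.norm(P-(L@M.T+t),axis=1)
allP=[]
for n in C:
    P=np.array([onz(C[n],un(n,p),.15)[:2] for p in R[n]]); allP.append(P)
    t,th,M,r=fit(L,P); print(n,t,np.degrees(th),r*1000, 'slot',M@[0,-.04]+t,'knob',M@[0,.075]+t)
P=np.mean(allP,0);t,th,M,r=fit(L,P);print('mean',t,np.degrees(th),r*1000,'slot',M@[0,-.04]+t,'knob',M@[0,.075]+t)
for a,b in zip(R['scene'],R['side']): print('tri',tri(C['scene'],un('scene',a),C['side'],un('side',b)))
for n,q in [('scene',[(210,100),(290,153),(245,190),(160,148)]),('side',[(375,120),(433,162),(345,212),(293,170)])]:
    print('collar',n,np.mean([onz(C[n],un(n,p),.165)[:2] for p in q],0))
# dial ellipse centre
print('dial',onz(C['scene'],un('scene',(383,238)),.152)[:2],onz(C['side'],un('side',(203,271)),.152)[:2])
E
```

```text
scene [ 0.56856946 -0.13855857] -9.922639387916023 [0.52646484 2.45031236 1.1788824  3.09666039] slot [ 0.56167672 -0.17796022] knob [ 0.58149333 -0.06468047]
side [ 0.56716349 -0.14022844] -10.600234753821406 [0.70909389 1.22012458 1.04766031 1.51792541] slot [ 0.55980527 -0.17954582] knob [ 0.58096014 -0.06650834]
mean [ 0.56786647 -0.1393935 ] -10.261982855384401 [0.45535287 1.83194791 1.11082823 2.30962436] slot [ 0.5607405  -0.17875364] knob [ 0.58122767 -0.06559324]
tri [ 0.45751175 -0.2418813   0.14870285]
tri [ 0.50131802 -0.00716361  0.14957753]
tri [ 0.67706337 -0.03835681  0.15020662]
tri [ 0.63392828 -0.27229913  0.14856814]
collar scene [ 0.56139807 -0.17705266]
collar side [ 0.55943424 -0.18029804]
dial [ 0.58106881 -0.06590798] [ 0.58039503 -0.0663983 ]
```

```bash
cat >> h.py <<'E'
def goto(x,y,z,yaw):
    o=observe(); a=np.radians(o['ee_rot'][2]); d=np.array([x,y])-o['tool_pos'][:2]
    print('t %.2f pos %s rpy %s'%(o['time'],np.round(o['tool_pos'],4),np.round(o['ee_rot'],2)),'gap %.4f f %.1f'%(o['finger_gap'],o['gripper_force']),'F',np.round(o['wrist_force'],1),'j6 %.1f'%o['joint_positions'][5])
    dyaw=(yaw-o['ee_rot'][2]+180)%360-180
    for b in (a,np.radians(yaw)):
        print('tool dx %.4f dy %.4f'%(d@[np.cos(b),np.sin(b)],d@[np.sin(b),-np.cos(b)]),'dz %.4f turn %.2f'%(o['tool_pos'][2]-z,-dyaw))
E
echo '[[[0.0315, -0.0258, 0, 0, 0.05], [0.0315, -0.0258, 0, 0, 0.05], [0.0315, -0.0258, 0, 0, 0.05], [0.0315, -0.0258, 0, 0, 0.05], [0.0315, -0.0258, 0, 0, 0.05]]]' | python3 inch.py
echo '[[[0.0315, -0.0258, 0, 0, 0.05], [0.0315, -0.0258, 0, 0, 0.05], [0.0315, -0.0258, 0, 0, 0.05], [0.0315, -0.0258, 0, 0, 0.05], [0.0315, -0.0258, 0, 0, 0.05]]]' | python3 inch.py
echo '[[[0.0315, -0.0258, 0, 0, 0.05], [0.0315, -0.0258, 0, 0, 0.05], [0.0315, -0.0258, 0, 0, 0.05], [0.0315, -0.0258, 0, 0, 0.05], [0.0315, -0.0258, 0, 0, 0.05]]]' | python3 inch.py
echo '[[[0, 0, 0, -6.6, 0.05], [0, 0, 0, -6.6, 0.05], [0, 0, 0, -6.6, 0.05], [0, 0, 0, -6.55, 0.05], [0, 0, 0, 0, 0.05]]]' | python3 inch.py
python3 -c "
from h import *
goto(.581,-.066,.3505,43.7)"
```

```text
time: 0.57
tool_pos: [0.3137, -0.4725, 0.4045]
ee_rot: [-180.0, -0.0, 17.3]
wrist_force: [0.6, -1.1, 0.1]
finger_gap: 0.0648
gripper_force: 0.0
time: 0.98
tool_pos: [0.4255, -0.3022, 0.4047]
ee_rot: [180.0, -0.0, 17.3]
wrist_force: [0.3, -0.9, 0.6]
finger_gap: 0.0502
gripper_force: 0.0
time: 1.4
tool_pos: [0.5375, -0.132, 0.4048]
ee_rot: [180.0, -0.0, 17.4]
wrist_force: [0.6, -1.4, 0.6]
finger_gap: 0.05
gripper_force: 0.0
time: 1.82
tool_pos: [0.5369, -0.1339, 0.4045]
ee_rot: [-180.0, 0.0, 44.0]
wrist_force: [-0.1, -0.6, 0.0]
finger_gap: 0.0498
gripper_force: 0.0
t 1.82 pos [ 0.5369 -0.1339  0.4045] rpy [-1.7998e+02  1.0000e-02  4.4050e+01] gap 0.0498 f 0.0 F [-0.1 -0.6  0. ] j6 29.3
tool dx 0.0789 dy -0.0181 dz 0.0540 turn 0.35
tool dx 0.0788 dy -0.0186 dz 0.0540 turn 0.35
```

```bash
echo '[[[0.0394, -0.009, 0, 0.3, 0.05], [0.0394, -0.0093, 0, 0, 0.05], [0, 0, 0, 0, 0.05], [0, 0, 0, 0, 0.05]]]' | python3 inch.py 
python3 - <<'E'
from h import *
goto(.581,-.066,.3505,43.7)
c=cam('wrist'); im=imaging.read_camera('wrist'); cv2.imwrite('pics/w1.png',im[:,:,::-1])
K,E=c
yc=np.radians(-10.3);M=np.array([[np.cos(yc),-np.sin(yc)],[np.sin(yc),np.cos(yc)]])
t=np.array([.5678,-.1394])
def pr(p): q=K@(E[:3,:3]@p+E[:3,3]); return np.round(q[:2]/q[2],1)
print('knob',pr(np.r_[M@[0,.075]+t,.183]),'slot',pr(np.r_[M@[0,-.04]+t,.165]))
u=np.radians(43.7)
for s in(1,-1): print(pr(np.r_[M@[0,.075]+t+s*.02*np.array([np.cos(u),np.sin(u)]),.183]))
E
```

```text
time: 2.15
tool_pos: [0.582, -0.0652, 0.4042]
ee_rot: [-180.0, 0.0, 43.3]
wrist_force: [-0.4, -0.9, -0.9]
finger_gap: 0.0498
gripper_force: 0.0
t 2.15 pos [ 0.582  -0.0652  0.4042] rpy [-1.7996e+02  3.0000e-02  4.3320e+01] gap 0.0498 f 0.0 F [-0.4 -0.9 -0.9] j6 37.8
tool dx -0.0013 dy -0.0001 dz 0.0537 turn -0.38
tool dx -0.0013 dy -0.0001 dz 0.0537 turn -0.38
knob [277.7 232.3] slot [366.4 336.8]
[277.5 202.3]
[277.9 260.8]
```

View pics/w1.png

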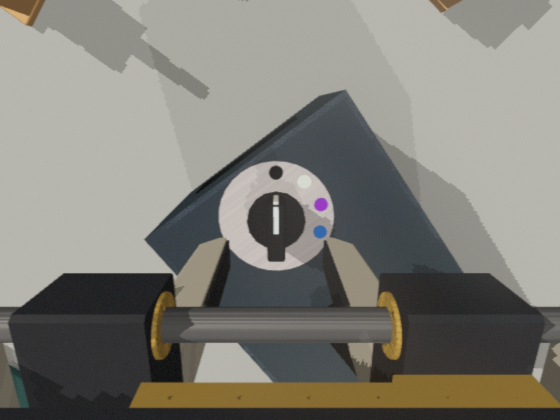

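The wrist view shows the bar grip from (276,197) to (277,260), vertical and centred between the fingers, matching the prediction within 2 px; descending.

```bash
echo '[[[-0.0013, 0, 0.027, 0, 0.05], [0, 0, 0.0265, 0, 0.05], [0, 0, 0, 0, 0.05], [0, 0, 0, 0, 0.008], [0, 0, 0, 0, 0.008]]]' | python3 inch.py 25 | tail -3
echo '[[[0, 0, 0, 0, 0.008], [0, 0, 0, 0, 0.008], [0, 0, 0, 0, 0.008], [0, 0, 0, 0, 0.008], [0, 0, 0, 0, 0.008]]]' | python3 inch.py
```

```text
wrist_force: [-0.2, -0.4, 0.3]
finger_gap: 0.0412
gripper_force: 0.0
time: 3.03
tool_pos: [0.5802, -0.0669, 0.3519]
ee_rot: [-179.9, -0.0, 43.4]
wrist_force: [-4.5, 2.6, 3.2]
finger_gap: 0.0118
gripper_force: 25.0
```

```bash
echo '[[[0, 0, 0, 7, 0.008], [0, 0, 0, 7, 0.008], [0, 0, 0, 7, 0.008], [0, 0, 0, 7, 0.008], [0, 0, 0, 7, 0.008]]]' | python3 inch.py 
echo '[[[0, 0, 0, 7, 0.008], [0, 0, 0, 7, 0.008], [0, 0, 0, 7, 0.008], [0, 0, 0, 7, 0.008], [0, 0, 0, 7, 0.008]]]' | python3 inch.py
echo '[[[0, 0, 0, 1.5, 0.008], [0, 0, 0, 0, 0.008], [0, 0, 0, 0, 0.008]]]' | python3 inch.py
python3 -c "
from h import *
goto(.581,-.066,.3505,-28.3); print(observe()['moment'])"
```

```text
time: 3.45
tool_pos: [0.5802, -0.067, 0.3519]
ee_rot: [-180.0, 0.0, 8.1]
wrist_force: [-6.0, 2.3, 5.5]
finger_gap: 0.0119
gripper_force: 25.0
time: 3.87
tool_pos: [0.5802, -0.0672, 0.3519]
ee_rot: [180.0, 0.0, -26.9]
wrist_force: [-6.2, 1.6, 5.6]
finger_gap: 0.012
gripper_force: 25.0
time: 4.12
tool_pos: [0.5802, -0.0672, 0.3519]
ee_rot: [180.0, 0.0, -28.1]
wrist_force: [-6.6, 2.6, 5.6]
finger_gap: 0.0119
gripper_force: 25.0
t 4.12 pos [ 0.5802 -0.0672  0.3519] rpy [ 1.800e+02  4.000e-02 -2.811e+01] gap 0.0119 f 25.0 F [-6.6  2.6  5.6] j6 109.0
tool dx 0.0002 dy -0.0014 dz 0.0014 turn 0.19
tool dx 0.0001 dy -0.0014 dz 0.0014 turn 0.19
[ 0.38313411  1.16662217 -0.04633578]
```

```bash
echo '[[[0, 0, 0, 0, 0.05], [0, 0, 0, 0, 0.05], [0, 0, 0, 0, 0.05], [0, 0, 0, 0, 0.05], [0, 0, -0.035, 0, 0.05]]]' | python3 inch.py |tail -2
echo '[[[0, 0, -0.035, 0, 0.05], [0, 0, 0, 0, 0.05], [0, 0, 0, 0, 0.05]]]' | python3 inch.py
python3 - <<'E'
from h import *
goto(.545,.318,.405,96.45)
cv2.imwrite('pics/w2.png',imaging.read_camera('wrist')[:,:,::-1])
E
```

```text
finger_gap: 0.0406
gripper_force: 0.0
time: 4.78
tool_pos: [0.5805, -0.0674, 0.4234]
ee_rot: [-179.9, -0.2, -28.1]
wrist_force: [-0.1, -0.5, -1.4]
finger_gap: 0.05
gripper_force: 0.0
t 4.78 pos [ 0.5805 -0.0674  0.4234] rpy [-179.93   -0.19  -28.1 ] gap 0.0500 f 0.0 F [-0.1 -0.5 -1.4] j6 109.0
tool dx -0.2129 dy -0.3232 dz 0.0184 turn -124.55
tool dx 0.3869 dy 0.0080 dz 0.0184 turn -124.55
```

View pics/w2.png

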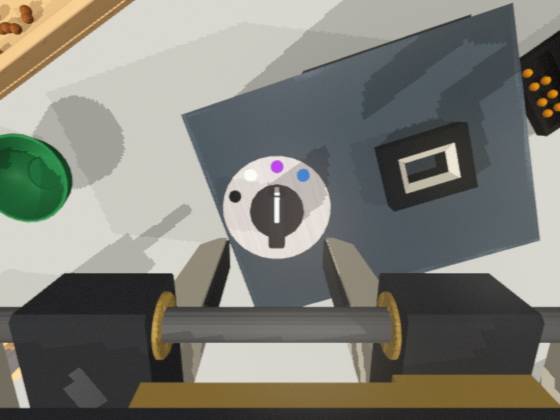

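The wrist view shows the pointer line at (277,190) aimed at the violet dot (277,167), so the selector is at violet. The slot's mouth is at about (430,168).

```bash
python3 - <<'E'
from h import *
c=cam('wrist'); im=cv2.imread('pics/w2.png')[:,:,::-1]
x0,y0=385,130; g=cv2.cvtColor(im[y0:205,x0:472].copy(),cv2.COLOR_RGB2HSV)
m=cv2.inRange(g,np.array((0,0,110)),np.array((60,130,255)))
cs,_=cv2.findContours(m,cv2.RETR_EXTERNAL,cv2.CHAIN_APPROX_NONE); k=max(cs,key=cv2.contourArea)
b=cv2.boxPoints(cv2.minAreaRect(k))+[x0,y0]; P=np.array([onz(c,p,.165)[:2] for p in b])
print(b,P,P.mean(0),[np.linalg.norm(P[i]-P[i-1]) for i in range(4)],[np.degrees(np.arctan2(*(P[i]-P[i-1])[::-1])) for i in range(4)])
E
for i in 1; do echo '[[[0, 0, 0, -6.92, 0.05], [0, 0, 0, -6.92, 0.05], [0, 0, 0, -6.92, 0.05], [0, 0, 0, -6.92, 0.05], [0, 0, 0, -6.92, 0.05]]]' | python3 inch.py; echo '[[[0, 0, 0, -6.92, 0.05], [0, 0, 0, -6.92, 0.05], [0, 0, 0, -6.92, 0.05], [0, 0, 0, -6.92, 0.05], [0, 0, 0, -6.92, 0.05]]]' | python3 inch.py; echo '[[[0, 0, 0, -6.92, 0.05], [0, 0, 0, -6.92, 0.05], [0, 0, 0, -6.92, 0.05], [0, 0, 0, -6.92, 0.05], [0, 0, 0, -6.92, 0.05]]]' | python3 inch.py; echo '[[[0, 0, 0, -6.92, 0.05], [0, 0, 0, -6.92, 0.05], [0, 0, 0, -6.92, 0.05], [0, 0, 0, 0, 0.05]]]' | python3 inch.py;done | grep rot
python3 -c "
from h import *
goto(.545,.318,.405,96.45)"
```

```text
[[395.2568779  159.52293587]
 [454.33945465 141.79816628]
 [464.55046082 175.83486938]
 [405.46788788 193.55963898]] [[ 0.57582841 -0.15890136]
 [ 0.56792401 -0.20001489]
 [ 0.54153543 -0.19816443]
 [ 0.54926953 -0.15585198]] [ 0.55863935 -0.17823317] [np.float64(0.02673336273395564), np.float64(0.04186647850984722), np.float64(0.02645338228901263), np.float64(0.04301349119900719)] [np.float64(-6.549793681287619), np.float64(-100.88277203025598), np.float64(175.9887863142794), np.float64(79.6415136336263)]
ee_rot: [-180.0, 0.1, 6.8]
ee_rot: [-179.9, 0.1, 41.4]
ee_rot: [-179.9, 0.0, 76.0]
ee_rot: [-179.9, -0.0, 96.8]
t 6.42 pos [ 0.5804 -0.0674  0.4197] rpy [-1.7988e+02 -3.0000e-02  9.6810e+01] gap 0.0499 f 0.0 F [-0.5 -0.9  0.4] j6 -15.9
tool dx 0.3869 dy 0.0105 dz 0.0147 turn 0.36
tool dx 0.3869 dy 0.0081 dz 0.0147 turn 0.36
```

```bash
{ echo '[[[0.0387, 0.0008, 0, 0.3, 0.05], [0.0387, 0.0008, 0, 0, 0.05], [0.0387, 0.0008, 0, 0, 0.05], [0.0387, 0.0008, 0, 0, 0.05], [0.0387, 0.0008, 0, 0, 0.05]]]' | python3 inch.py; echo '[[[0.0387, 0.0008, 0, 0, 0.05], [0.0387, 0.0008, 0, 0, 0.05], [0.0387, 0.0008, 0, 0, 0.05], [0.0387, 0.0008, 0, 0, 0.05], [0.0387, 0.0008, 0, 0, 0.05]]]' | python3 inch.py; echo '[[[0, 0, 0, 0, 0.05], [0, 0, 0, 0, 0.05]]]' | python3 inch.py; } | grep pos
python3 - <<'E'
from h import *
goto(.545,.318,.405,96.45)
c=cam('wrist'); im=imaging.read_camera('wrist'); cv2.imwrite('pics/w3.png',im[:,:,::-1])
for z in(.15,): 
  for k,lo,hi in [('red',(0,170,90),(6,255,255)),('red2',(172,170,90),(180,255,255)),('amber',(14,180,190),(26,255,255)),('turq',(80,120,80),(100,255,255))]:
    for a,p in blobs(im,lo,hi,(0,0,560,300),40)[:2]: print(k,a,p,onz(c,p,z))
E
```

```text
tool_pos: [0.5629, 0.1271, 0.4203]
tool_pos: [0.5461, 0.3202, 0.4202]
tool_pos: [0.5463, 0.3199, 0.4197]
t 7.42 pos [0.5463 0.3199 0.4197] rpy [-1.7989e+02  5.0000e-02  9.6090e+01] gap 0.0501 f 0.0 F [ 0.6 -0.6  0.2] j6 22.0
tool dx -0.0018 dy -0.0015 dz 0.0147 turn -0.36
tool dx -0.0018 dy -0.0015 dz 0.0147 turn -0.36
red 530 [275.27 267.53] [0.55057974 0.26993417 0.15      ]
turq 633 [273.98 142.12] [0.53894483 0.37106147 0.15      ]
```

View pics/w3.png

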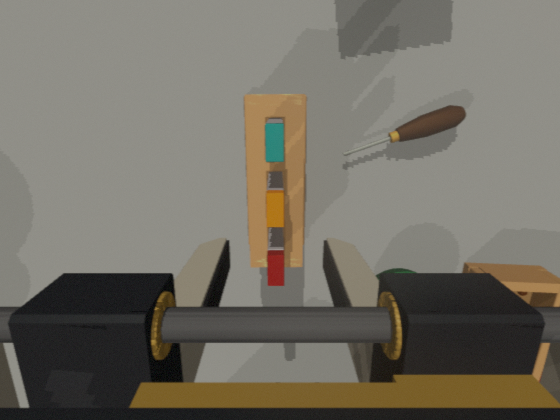

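Amber cap at (275,209), centred between the fingers at u≈275, with turquoise at (274,142) and red at (275,268) to either side; descending onto the amber fork.

```bash
{ echo '[[[-0.0003, -0.0014, 0, -0.4, 0.05], [0, 0, 0.03, 0, 0.05], [0, 0, 0.03, 0, 0.05], [0, 0, 0.03, 0, 0.05], [0, 0, 0.02, 0, 0.05]]]' | python3 inch.py; echo '[[[0, 0, 0.0177, 0, 0.05], [0, 0, 0, 0, 0.05], [0, 0, 0, 0, 0.01], [0, 0, 0, 0, 0.01], [0, 0, 0, 0, 0.01]]]' | python3 inch.py 25; echo '[[[0, 0, 0, 0, 0.01], [0, 0, 0, 0, 0.01], [0, 0, 0, 0, 0.01], [0, 0, 0, 0, 0.01], [0, 0, 0, 0, 0.01]]]' | python3 inch.py; } | grep -v rot
python3 -c "
from h import *
goto(.545,.318,.405,96.45)"
```

```text
time: 7.88
tool_pos: [0.5452, 0.316, 0.3084]
wrist_force: [-0.3, -0.2, 0.4]
finger_gap: 0.0503
gripper_force: 0.0
time: 8.3
tool_pos: [0.5457, 0.3175, 0.2954]
wrist_force: [0.6, 1.1, 0.9]
finger_gap: 0.0348
gripper_force: 0.0
time: 8.72
tool_pos: [0.5453, 0.3179, 0.2941]
wrist_force: [0.0, -0.3, 5.3]
finger_gap: 0.0139
gripper_force: 25.0
t 8.72 pos [0.5453 0.3179 0.2941] rpy [ 1.7996e+02 -1.0000e-02  9.6570e+01] gap 0.0139 f 25.0 F [ 0.  -0.3  5.3] j6 21.4
tool dx 0.0001 dy -0.0003 dz -0.1109 turn 0.12
tool dx 0.0001 dy -0.0003 dz -0.1109 turn 0.12
```

```bash
{ echo '[[[0, 0, -0.02, 0, 0.01], [0, 0, -0.02, 0, 0.01], [0, 0, -0.025, 0, 0.01], [0, 0, -0.03, 0, 0.01], [0, 0, -0.03, 0, 0.01]]]' | python3 inch.py;echo '[[[0, 0, -0.03, 0, 0.01], [0, 0, -0.025, 0, 0.01], [0, 0, 0, 0, 0.01], [0, 0, 0, 0, 0.01], [0, 0, 0, 0, 0.01]]]' | python3 inch.py; }
python3 -c "
from h import *
goto(.5596,-.1785,.475,79.5)"
```

```text
time: 9.13
tool_pos: [0.5451, 0.3178, 0.4192]
ee_rot: [-179.9, 0.0, 96.6]
wrist_force: [0.6, -0.2, -0.7]
finger_gap: 0.0138
gripper_force: 25.0
time: 9.55
tool_pos: [0.5453, 0.3179, 0.4722]
ee_rot: [-179.9, 0.0, 96.6]
wrist_force: [0.2, 0.3, -0.5]
finger_gap: 0.0139
gripper_force: 25.0
t 9.55 pos [0.5453 0.3179 0.4722] rpy [-1.7992e+02  3.0000e-02  9.6560e+01] gap 0.0139 f 25.0 F [ 0.2  0.3 -0.5] j6 21.4
tool dx -0.4947 dy -0.0426 dz -0.0028 turn 17.06
tool dx -0.4855 dy 0.1045 dz -0.0028 turn 17.06
```

```bash
{ echo '[[[-0.025, -0.0028, -0.003, 0, 0.01], [-0.034, -0.0028, 0, 0, 0.01], [-0.034, -0.0028, 0, 0, 0.01], [-0.034, -0.0028, 0, 0, 0.01], [-0.034, -0.0028, 0, 0, 0.01]]]' | python3 inch.py;echo '[[[-0.034, -0.0028, 0, 0, 0.01], [-0.034, -0.0028, 0, 0, 0.01], [-0.034, -0.0028, 0, 0, 0.01], [-0.034, -0.0028, 0, 0, 0.01], [-0.034, -0.0028, 0, 0, 0.01]]]' | python3 inch.py;echo '[[[-0.034, -0.0028, 0, 0, 0.01], [-0.034, -0.0028, 0, 0, 0.01], [-0.034, -0.0028, 0, 0, 0.01], [-0.034, -0.0028, 0, 0, 0.01], [-0.0277, -0.0034, 0, 0, 0.01]]]' | python3 inch.py; echo '[[[0, 0, 0, 5.69, 0.01], [0, 0, 0, 5.69, 0.01], [0, 0, 0, 5.69, 0.01], [0, 0, 0, 0, 0.01], [0, 0, 0, 0, 0.01]]]' | python3 inch.py; } | grep tool
python3 - <<'E'
from h import *
goto(.5596,-.1785,.455,79.5)
for n in('scene','side','wrist'): 
    im=imaging.read_camera(n); cv2.imwrite(f'pics/{n}4.png',im[:,:,::-1])
a=cv2.imread('pics/side4.png')[80:230,270:430]; b=cv2.imread('pics/scene4.png')[90:240,190:350]
cv2.imwrite('pics/both4.png',cv2.resize(np.hstack([b,a]),None,fx=2.5,fy=2.5,interpolation=cv2.INTER_CUBIC))
E
```

```text
tool_pos: [0.5496, 0.1549, 0.4746]
tool_pos: [0.5551, -0.0159, 0.4748]
tool_pos: [0.5594, -0.1808, 0.4745]
tool_pos: [0.5596, -0.1785, 0.4751]
t 11.22 pos [ 0.5596 -0.1785  0.4751] rpy [-1.7989e+02 -2.0000e-02  7.9660e+01] gap 0.0141 f 25.0 F [ 0.9 -0.4 -0.6] j6 -9.8
tool dx 0.0001 dy 0.0000 dz 0.0201 turn 0.16
tool dx 0.0001 dy 0.0000 dz 0.0201 turn 0.16
```

View pics/both4.png

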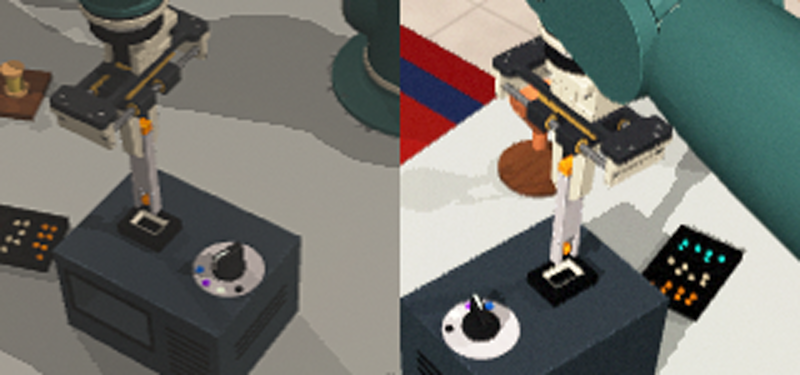

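View pics/wrist4.png

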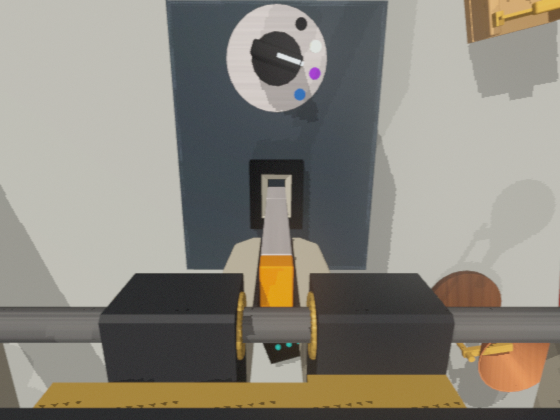

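The fork hangs upright just above the collar in both views (bead at scene crop (145,200), side crop (567,248)). In the wrist view the fork (266–288) is centred in the rim (261–292); the selector still points at violet. Checking numerically.

```bash
python3 - <<'E'
from h import *
im={n:cv2.imread(f'pics/{n}4.png')[:,:,::-1].copy() for n in('scene','side','wrist')}
C={n:cam(n) for n in im}
roi={'scene':(235,155,260,185),'side':(325,165,345,190)}
b={n:blobs(im[n],(8,150,100),(28,255,255),roi[n],2)[:2] for n in roi}; print(b)
print('bead',tri(C['scene'],b['scene'][0][1],C['side'],b['side'][0][1]))
print('rim wrist far edge mid',onz(C['wrist'],(276.5,175),.165),'collar far',onz(C['wrist'],(276.5,160),.165),'collar L/R',onz(C['wrist'],(249.5,195),.165),onz(C['wrist'],(303.5,195),.165),)
# slot rim from first pictures
I={n:cv2.imread(f'pics/{n}0.png')[:,:,::-1].copy() for n in('scene','side')}
for n,(x0,y0,x1,y1) in {'scene':(238,170,262,188),'side':(322,180,348,198)}.items():
    g=cv2.cvtColor(I[n][y0:y1,x0:x1],cv2.COLOR_RGB2HSV); m=cv2.inRange(g,np.array((0,0,110)),np.array((180,130,255)))
    k=cv2.findNonZero(m); bx=cv2.boxPoints(cv2.minAreaRect(cv2.convexHull(k)))+[x0,y0]
    P=np.array([onz(C[n],p,.165)[:2] for p in bx]); print(n,P.mean(0),P.tolist())
yc=np.radians(-10.5);ey=np.array([-np.sin(yc),np.cos(yc)])
print('slot from wrist far rim',onz(C['wrist'],(276.5,175),.165)[:2]-.02*ey,'from collar',onz(C['wrist'],(276.5,160),.165)[:2]-.031*ey)
E
```

```text
{'scene': [(11, array([247.91, 169.64]))], 'side': [(14, array([336.14, 179.  ]))]}
bead [ 0.559759   -0.18103419  0.20341894]
rim wrist far edge mid [ 0.56289437 -0.1597836   0.165     ] collar far [ 0.5652805  -0.14671868  0.165     ] collar L/R [ 0.53581557 -0.17335976  0.165     ] [ 0.58342317 -0.18207597  0.165     ]
scene [ 0.5528269  -0.18394431] [[0.5700229593436611, -0.1990070213970277], [0.5516341706203083, -0.20817228360540058], [0.535563077899565, -0.16869649744258464], [0.5540874086327936, -0.1599014253903942]]
side [ 0.56662783 -0.18572747] [[0.5882685269385958, -0.17700728105715546], [0.563221869100087, -0.21237112335848984], [0.5450954822425551, -0.19420094403687838], [0.5699254580078137, -0.15933052299725692]]
slot from wrist far rim [ 0.55924966 -0.1794487 ] from collar [ 0.55963119 -0.17719958]
```

```bash
{ echo '[[[0, 0, 0.02, 0.16, 0.01], [0, 0, 0, 0, 0.01], [0, 0, 0.004, 0, 0.01], [0, 0, 0.003, 0, 0.01], [0, 0, 0, 0, 0.01]]]' | python3 inch.py;echo '[[[0, 0, 0.002, 0, 0.01], [0, 0, 0, 0, 0.01]]]' | python3 inch.py; echo '[[[0, 0, 0.002, 0, 0.01], [0, 0, 0, 0, 0.01]]]' | python3 inch.py;  } | egrep 'pos|rot|force'
python3 -c "
from h import *
goto(.5596,-.1785,.36,79.5);print(observe()['moment'])"
```

```text
tool_pos: [0.5595, -0.1785, 0.4494]
ee_rot: [-180.0, -0.0, 79.4]
wrist_force: [0.9, -0.1, -1.1]
gripper_force: 25.0
tool_pos: [0.5595, -0.1785, 0.4476]
ee_rot: [180.0, 0.0, 79.3]
wrist_force: [0.6, 0.6, -1.3]
gripper_force: 25.0
tool_pos: [0.5595, -0.1785, 0.4454]
ee_rot: [-180.0, -0.0, 79.3]
wrist_force: [0.5, -0.2, -0.9]
gripper_force: 25.0
t 12.12 pos [ 0.5595 -0.1785  0.4454] rpy [-180.     -0.     79.33] gap 0.0137 f 25.0 F [ 0.5 -0.2 -0.9] j6 -9.5
tool dx 0.0000 dy 0.0001 dz 0.0854 turn -0.17
tool dx 0.0000 dy 0.0001 dz 0.0854 turn -0.17
[-0.05555996 -0.07528014  0.02469407]
```

Bottom at 0.161 (within the lead-in), no contact; on in small steps.

```bash
for i in 1; do echo '[[[0, 0, 0.002, 0, 0.01], [0, 0, 0, 0, 0.01]]]' | python3 inch.py;echo '[[[0, 0, 0.002, 0, 0.01], [0, 0, 0, 0, 0.01]]]' | python3 inch.py; echo '[[[0, 0, 0.001, 0, 0.01], [0, 0, 0, 0, 0.01]]]' | python3 inch.py; echo '[[[0, 0, 0.001, 0, 0.01], [0, 0, 0, 0, 0.01]]]' | python3 inch.py; done  | egrep 'pos|wrist'
python3 -c "
from h import *
goto(.5596,-.1785,.36,79.5);print(observe()['moment'])"
```

```text
tool_pos: [0.5595, -0.1785, 0.4432]
wrist_force: [0.4, 0.1, -1.9]
tool_pos: [0.5595, -0.1785, 0.4412]
wrist_force: [-0.5, -0.8, -1.6]
tool_pos: [0.5595, -0.1785, 0.4404]
wrist_force: [0.5, -0.3, -1.2]
tool_pos: [0.5595, -0.1785, 0.4394]
wrist_force: [-0.6, 0.1, -0.9]
t 12.78 pos [ 0.5595 -0.1785  0.4394] rpy [-179.99   -0.     79.33] gap 0.0138 f 25.0 F [-0.6  0.1 -0.9] j6 -9.5
tool dx 0.0000 dy 0.0001 dz 0.0794 turn -0.17
tool dx 0.0000 dy 0.0001 dz 0.0794 turn -0.17
[-0.14187288 -0.10219792  0.00680524]
```

```bash
for i in 1; do echo '[[[0, 0, 0.003, 0, 0.01], [0, 0, 0, 0, 0.01]]]' | python3 inch.py;echo '[[[0, 0, 0.004, 0, 0.01], [0, 0, 0, 0, 0.01]]]' | python3 inch.py; echo '[[[0, 0, 0.006, 0, 0.01], [0, 0, 0, 0, 0.01]]]' | python3 inch.py; echo '[[[0, 0, 0.006, 0, 0.01], [0, 0, 0, 0, 0.01]]]' | python3 inch.py; done  | egrep 'pos|wrist'
python3 -c "
from h import *
goto(.5596,-.1785,.36,79.5);print(observe()['moment'])"
```

```text
tool_pos: [0.5595, -0.1785, 0.436]
wrist_force: [0.5, -0.8, -1.4]
tool_pos: [0.5595, -0.1785, 0.4317]
wrist_force: [0.5, -0.9, -2.3]
tool_pos: [0.5595, -0.1785, 0.4253]
wrist_force: [0.4, -1.0, -2.0]
tool_pos: [0.5595, -0.1785, 0.4193]
wrist_force: [-0.3, -1.0, -2.9]
t 13.45 pos [ 0.5595 -0.1785  0.4193] rpy [-1.7994e+02 -1.0000e-02  7.9330e+01] gap 0.0136 f 25.0 F [-0.3 -1.  -2.9] j6 -9.5
tool dx 0.0000 dy 0.0001 dz 0.0593 turn -0.17
tool dx 0.0000 dy 0.0001 dz 0.0593 turn -0.17
[-0.3361157  -0.01389182 -0.00034734]
```

Slight contact (about 1 N toward −y); nudge 0.4 mm that way and carry on down.

```bash
for i in 1; do echo '[[[-0.0004, 0, 0, 0, 0.01], [0, 0, 0.008, 0, 0.01], [0, 0, 0, 0, 0.01]]]' | python3 inch.py;echo '[[[0, 0, 0.01, 0, 0.01], [0, 0, 0, 0, 0.01]]]' | python3 inch.py; echo '[[[0, 0, 0.01, 0, 0.01], [0, 0, 0, 0, 0.01]]]' | python3 inch.py; done  | egrep 'pos|wrist'
python3 -c "
from h import *
goto(.5595,-.1789,.36,79.33);print(observe()['moment'])"
```

```text
tool_pos: [0.5594, -0.1789, 0.4111]
wrist_force: [0.6, 0.0, -1.7]
tool_pos: [0.5593, -0.1789, 0.4005]
wrist_force: [0.3, 0.4, -2.3]
tool_pos: [0.5593, -0.1789, 0.3905]
wrist_force: [0.5, -0.0, -2.3]
t 14.03 pos [ 0.5593 -0.1789  0.3905] rpy [-1.7989e+02 -2.0000e-02  7.9330e+01] gap 0.0138 f 25.0 F [ 0.5 -0.  -2.3] j6 -9.6
tool dx 0.0000 dy 0.0002 dz 0.0305 turn -0.00
tool dx 0.0000 dy 0.0002 dz 0.0305 turn -0.00
[-0.07861436 -0.07173435  0.05652719]
```

```bash
for i in 1; do echo '[[[0, 0, 0.01, 0, 0.01], [0, 0, 0, 0, 0.01]]]' | python3 inch.py; echo '[[[0, 0, 0.01, 0, 0.01], [0, 0, 0, 0, 0.01]]]' | python3 inch.py; echo '[[[0, 0, 0.0103, 0, 0.01], [0, 0, 0, 0, 0.01], [0, 0, 0, 0, 0.01], [0, 0, 0, 0, 0.01], [0, 0, 0, 0, 0.01]]]' | python3 inch.py; done  | egrep 'pos|wrist'
python3 - <<'E'
from h import *
goto(.5595,-.1789,.36,79.33);print(observe()['moment'])
C=[cam('scene'),cam('side')]
im={n:imaging.read_camera(n) for n in('scene','side')}
for n in im: cv2.imwrite(f'pics/{n}5.png',im[n][:,:,::-1])
a=im['side'][130:250,270:410]; b=im['scene'][110:230,200:340]
cv2.imwrite('pics/both5.png',cv2.resize(np.hstack([b,a]),None,fx=2.8,fy=2.8,interpolation=cv2.INTER_CUBIC)[:,:,::-1])
b=[blobs(im['scene'],(10,150,100),(28,255,255),(235,130,265,185),2)[:2],blobs(im['side'],(10,150,100),(28,255,255),(322,150,350,195),2)[:2]]; print(b)
if all(b): print('cap',tri(C[0],b[0][0][1],C[1],b[1][0][1]))
E
```

```text
tool_pos: [0.5593, -0.1789, 0.3806]
wrist_force: [-1.0, 0.0, -1.9]
tool_pos: [0.5593, -0.1789, 0.3706]
wrist_force: [-0.5, -0.3, -2.4]
tool_pos: [0.5595, -0.179, 0.3626]
wrist_force: [-0.2, 0.0, -1.5]
t 14.78 pos [ 0.5595 -0.179   0.3626] rpy [1.7997e+02 1.0000e-02 7.9320e+01] gap 0.0140 f 25.0 F [-0.2  0.  -1.5] j6 -9.6
tool dx 0.0001 dy 0.0000 dz 0.0026 turn -0.01
tool dx 0.0001 dy 0.0000 dz 0.0026 turn -0.01
[-0.0708799  -0.06946095  0.03512424]
[[(21, array([250.81, 168.43])), (15, array([252., 152.]))], [(46, array([331.54, 159.52])), (30, array([333.07, 177.37]))]]
cap [ 0.58327868 -0.16873067  0.25528882]
```

View pics/both5.png

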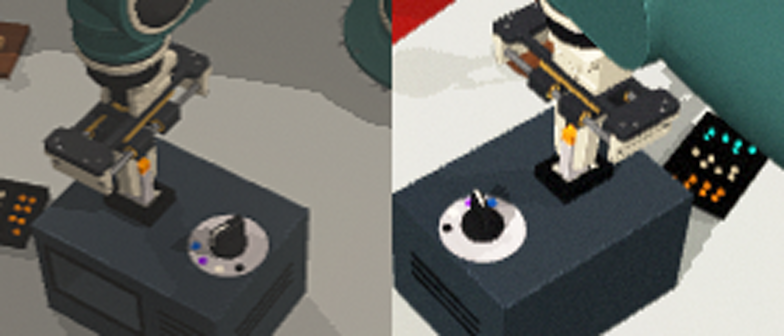

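The fork stands upright in the collar with the cap at scene (251,168) and side (333,177); the dial still points at violet. A last 2.5 mm down, then check the cap height.

```bash
echo '[[[0, 0, 0.0025, 0, 0.01], [0, 0, 0, 0, 0.01], [0, 0, 0, 0, 0.01], [0, 0, 0, 0, 0.01], [0, 0, 0, 0, 0.01]]]' | python3 inch.py
python3 - <<'E'
from h import *
print('cap before',tri(cam('scene'),(250.81,168.43),cam('side'),(333.07,177.37)))
o=observe(); print(o['moment'],np.abs(o['joint_vel']).max())
E
```

```text
time: 15.3
tool_pos: [0.5594, -0.1789, 0.3598]
ee_rot: [180.0, 0.0, 79.3]
wrist_force: [0.2, -0.8, -1.2]
finger_gap: 0.0137
gripper_force: 25.0
cap before [ 0.56239322 -0.16943234  0.21608672]
[ 0.01845351 -0.04648165  0.00812235] 0.10991346179429563
```

```bash
python3 -c "
from station import bot, imaging, observe
print(bot.job_done())"
```

```text
the job is handed in; nothing more can be done
None
```

I handed the job in at about 15 s of the 67 s allowed: the selector is on violet, and the gripper holds the amber fork upright in the slot with its bead at the middle of the window by the arm's position, under about 2 N at the wrist. The judge's result was not shown.

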